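# Load the tape caddies under the chute hood in order of length

## Robot

A 6-joint arm with a two-finger parallel gripper is mounted at the origin on the work surface. World frame = base frame: x ahead of the robot, y to its left, z up, the work surface at z = 0. Lengths are in m, angles in rad, forces in N, time in s.
With the tool pointing down it reaches from about 0.325 to 0.775 m from the base axis. Payload 5.5 kg.
Tool frame: the origin (TCP) lies on the centre line of the jaws, within the pads' length; the fingertips stand 11 mm ahead of it and the grasp point (between the pads) lies 8 mm behind it; z points along the fingers, y is the direction in which the jaws open and shut (so a half turn about z gives the same grasp; the last joint's range is limited). The gripper opens to 85 mm and grips with 20 to 120 N. Pads are 22 mm wide; open, the fingers measure 114 mm over their backs; the gripper's body (76 mm by 85 mm) begins 54 mm behind the grasp point. The pads swing forward as they close: fully open they stand 13 mm farther back than shut.
Start: joints at [-1.175, 0.091, 1.231, -0, 1.82, -0.057], TCP at [0.262, -0.54, 0.207] pointing down, gripper open.
Joint ranges: [-2.87, 2.87], [-0.86, 2.18], [0.17, 2.46], [-1.51, 4.65], [0.06, 2.69], [-2.65, 2.65]. Speed limits (rad/s): [2.57, 2.57, 3.01, 3.14, 3.14, 3.14].

## Interface

Orientations are given as [roll, pitch, yaw] about the fixed x, y, z axes, in that order (R = Rz(yaw) Ry(pitch) Rx(roll)).
In Python, from rig import robot, ik, grab_frame gives the robot as it stands. Calls block until the motion is done:
- robot.goto(position, orientation): joint-space move of the TCP to a pose.
- robot.movel(position, feed=0.15, frame=None, until_force=None): straight line of the TCP; frame=None keeps the orientation; feed is the mean speed in m/s. With until_force (N) it stops when the force on the tool has changed by that much, and returns True; else False.
- robot.movej(angles): joint-space move.
- robot.command_gripper(opening, grip_force=None): finger opening in m; grip_force is the grip in N (None keeps the last); returns when the fingers have stopped.
- robot.pause(seconds).
- ik(position, orientation): joint angles nearest the present ones, or None.
- robot.observe(): the state.
- grab_frame(name): name is "scene" or "top"; returns a dict with "frame" (420x560x3 uint8, blue, green, red), "fx", "fy", "cx", "cy" (pixels), "distortion" ([k1, k2, p1, p2, k3] as OpenCV has them; the pictures are not rectified), "extrinsics" (4x4, takes a point from camera to world coordinates). Camera axes: x right, y up, looking along -z (the intrinsics and any distortion apply to the point x, -y, -z); pixel columns grow to the right and rows downward; lengths in m; the calibration is good to about 2 mm. A picture is of the moment at which its call begins. There is no depth.
A pose or a line that the arm cannot do raises robot.MotionError and nothing moves.
- robot.finish_job(): hands the job in, once; it reports no verdict.
The state is a dict: "time_s": time; "joints": joint angles; "dq": joint speeds; "tau": joint torques, N m; "tool_pos": TCP position; "eef_rot": TCP orientation; "contact_force": force on the tool from outside, world axes, zero at the start; "ft_torque": the same for the moment, N m; "width": finger opening in m.
Only numpy, scipy, OpenCV 4.12 (cv2) and the standard library are available. Lean on these libraries where they do the work, as an engineer would, in place of code of your own. Each camera call takes 0.05 s, during which the arm holds its last target. There are 200 camera calls.

## Task

Load the four blue caddies into the four lanes of the catch tray in order of length, the longest in the lane next to the chrome gauge and the shortest at the teacup end. Slide each one flat and straight, nose first, under the low hood until its handle stands over the crossline of its lane, and let go. Leave the gauge and the teacup where they stand.

Things in the scene. Friction and masses are not known exactly. Their poses are not given: they have to be found in the camera images.
- caddy_a: The shortest of 4 loose blue plastic caddies: flat case 90 long (x), 44 wide (y), 20 mm high, about 120 g, 2 thin black ribs across its deck. Near the tail an upright handle fin, 30 long (x), 12 thick (y), its top 52 mm above the underside. Origin: underside, on the centreline, 30 mm ahead of the fin's centre; x points to the nose (30 mm ahead), tail 60 mm behind, z up.
- caddy_b: The second shortest of 4 loose blue plastic caddies: flat case 106 long (x), 44 wide (y), 20 mm high, about 120 g, 3 thin black ribs across its deck. Near the tail an upright handle fin, 30 long (x), 12 thick (y), its top 52 mm above the underside. Origin: underside, on the centreline, 30 mm ahead of the fin's centre; x points to the nose (46 mm ahead), tail 60 mm behind, z up.
- caddy_c: The second longest of 4 loose blue plastic caddies: flat case 122 long (x), 44 wide (y), 20 mm high, about 120 g, 4 thin black ribs across its deck. Near the tail an upright handle fin, 30 long (x), 12 thick (y), its top 52 mm above the underside. Origin: underside, on the centreline, 30 mm ahead of the fin's centre; x points to the nose (62 mm ahead), tail 60 mm behind, z up.
- caddy_d: The longest of 4 loose blue plastic caddies: flat case 138 long (x), 44 wide (y), 20 mm high, about 120 g, 5 thin black ribs across its deck. Near the tail an upright handle fin, 30 long (x), 12 thick (y), its top 52 mm above the underside. Origin: underside, on the centreline, 30 mm ahead of the fin's centre; x points to the nose (78 mm ahead), tail 60 mm behind, z up.
- lane_1: Leftmost (from the robot) of 4 lanes 64 mm apart on the fixed grey catch tray: flat white centre line (x) and crossline (y). Origin on the tray floor, 15 mm short of the hood's lip; x points into the hood, z up. The crossline is at x = -30 mm: fin over it puts the caddy's origin on the lane's. Tray floor: 5 mm above the shelf, 256 mm wide, from x = -145 mm.
- lane_2: Second from the left (from the robot) of 4 lanes 64 mm apart on the fixed grey catch tray: flat white centre line (x) and crossline (y). Origin on the tray floor, 15 mm short of the hood's lip; x points into the hood, z up. The crossline is at x = -30 mm: fin over it puts the caddy's origin on the lane's. Hood: plate 28 mm above the tray floor, 4 mm thick, from x = 15 to 130 mm, over all lanes.
- lane_3: Third from the left (from the robot) of 4 lanes 64 mm apart on the fixed grey catch tray: flat white centre line (x) and crossline (y). Origin on the tray floor, 15 mm short of the hood's lip; x points into the hood, z up. The crossline is at x = -30 mm: fin over it puts the caddy's origin on the lane's. A caddy (20 mm) passes under the hood with 8 mm to spare; its fin does not.
- lane_4: Rightmost (from the robot) of 4 lanes 64 mm apart on the fixed grey catch tray: flat white centre line (x) and crossline (y). Origin on the tray floor, 15 mm short of the hood's lip; x points into the hood, z up. The crossline is at x = -30 mm: fin over it puts the caddy's origin on the lane's. The hood's two outer sides are closed; beyond it an angled chute rises.
- gauge: Loose chrome alignment gauge: round foot 48 mm across, thin upright 78 mm high with a short crossbar; stands on the shelf close beside one outer side of the hood, at the left or the right end of the row. Origin: centre of the underside, z up. Not to be moved.
- teacup: Loose cream ceramic teacup, 76 mm across, 58 mm high, standing on the shelf at the other end of the row from the gauge. Origin: centre of the underside, z up. Not to be moved.
There are look-alikes about, which are no part of the job. What is shaped like the caddy_d but pink is not meant.

How it is judged:
By the outcome, as a careful person would: the job done as asked, in the order asked, and still so for the second after the job is handed in, with the robot touching nothing.
It also fails if it takes over 112 s, if anything falls off the work surface, if the arm or the gripper's body presses on something with over 40 N, if the wrist force passes 120 N, or if a joint passes its speed limit or range.

## Working session

There is one attempt and no reset: what is moved stays moved. The work goes in short steps, each a Python script; the robot and the scene stay as the last script left them, time stands still between calls to the robot, and variables do not carry over. Pictures are saved under pics/ and viewed, about 12 in all and at most 16, crops included, and the job is handed in when it is done.

```bash
mkdir -p pics; ls; python3 - <<'E'
from rig import robot, grab_frame
import cv2, numpy as np
for n in ("scene","top"):
    g=grab_frame(n); cv2.imwrite(f"pics/{n}0.png",cv2.resize(g["frame"],(800,600),interpolation=cv2.INTER_CUBIC))
    cv2.imwrite(f"pics/{n}0_raw.png",g["frame"])
    print(n,g["fx"],g["fy"],g["cx"],g["cy"],g["distortion"]);print(np.round(g["extrinsics"],4))
print(robot.observe())
E
```

```text
pics
scene 478.34698902815745 478.34698902815745 285.824933967203 210.74893486067435 [0.04107478 0.         0.         0.         0.        ]
[[ 0.7088 -0.4794  0.5174  1.2793]
 [ 0.7052  0.4672 -0.5333 -0.8392]
 [ 0.0139  0.7429  0.6693  0.9958]
 [ 0.      0.      0.      1.    ]]
top 399.54879798765046 399.54879798765046 281.48669352683385 212.65206014369323 [-0.10189046  0.          0.          0.          0.        ]
[[-0.0232  0.9896 -0.1422  0.3973]
 [-0.9995 -0.026  -0.0182 -0.0796]
 [-0.0217  0.1417  0.9897  1.0111]
 [ 0.      0.      0.      1.    ]]
{'time_s': 0.1, 'joints': array([-1.17470045e+00,  9.18243298e-02,  1.23181526e+00,  7.37787320e-06,
        1.81980132e+00, -5.67024088e-02]), 'dq': array([ 0.00040908, -0.00218146, -0.00419464, -0.00097693, -0.00032541,
        0.00086307]), 'tau': array([ 1.40611435e-03, -4.60220218e+01, -4.19218040e+01, -1.00035061e-04,
        1.05942506e-02,  2.14999466e-05]), 'tool_pos': array([ 0.26236969, -0.53924943,  0.20551146]), 'eef_rot': array([-3.13974777e+00, -1.11886487e-04,  4.52799994e-01]), 'contact_force': array([ 0.38538888, -0.98537941,  0.34998815]), 'ft_torque': array([-0.02343864, -0.00348808,  0.04696071]), 'width': 0.08523636542652505}
```

View pics/top0.png

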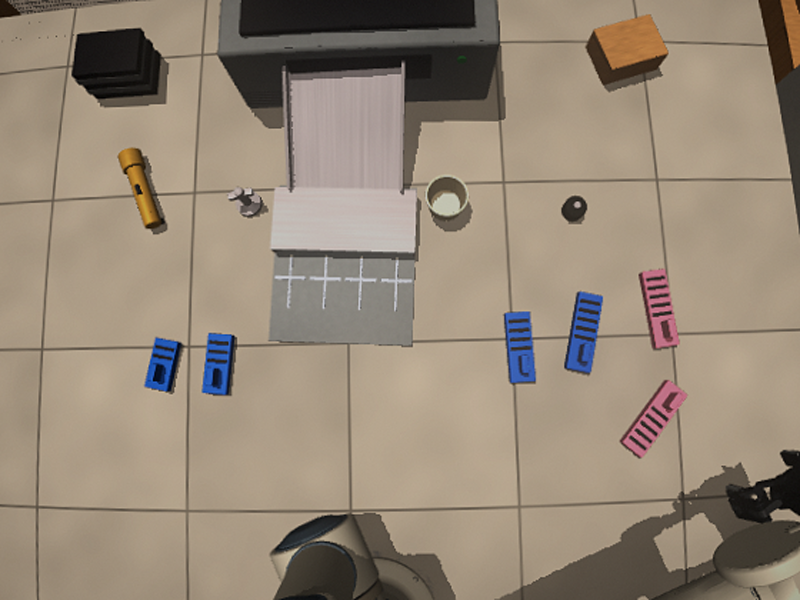

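View pics/scene0.png

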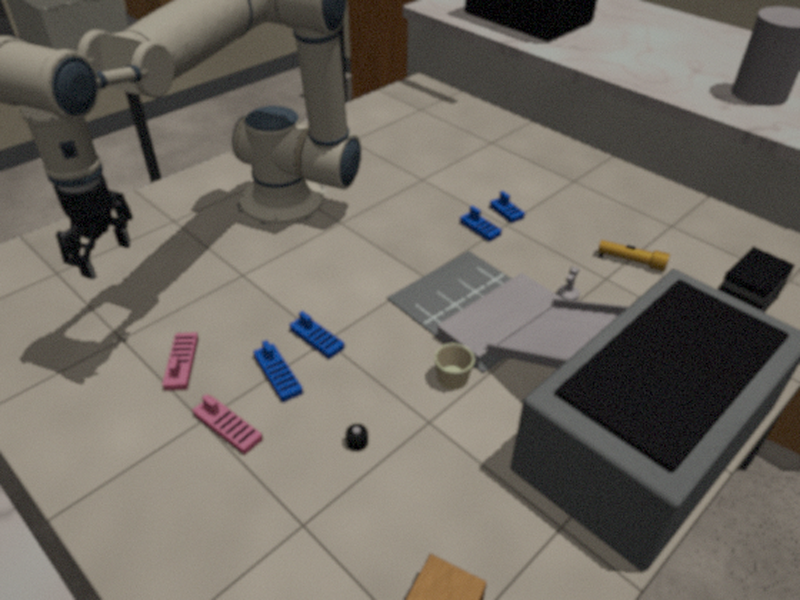

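Scene: the gauge is on the left at (245,202) and the teacup on the right at (447,198), so d→lane 1, c→2, b→3, a→4. Candidates in top0:
- Blue: (163,364), (219,364), (520,347), (584,332).
- Pink decoys, same shape: (659,308), (654,418).

Next I'll check the rib counts in crops and fit the poses.

```bash
cat > vis.py <<'E'
import numpy as np, cv2
from scipy.optimize import minimize
L=dict(a=.030,b=.046,c=.062,d=.078)
def cam(g):
    K=np.array([[g["fx"],0,g["cx"]],[0,g["fy"],g["cy"]],[0,0,1.]])
    T=np.linalg.inv(g["extrinsics"]); F=np.diag([1.,-1,-1])
    return K,np.array(g["distortion"],float),F@T[:3,:3],F@T[:3,3]
def proj(g,P):
    K,d,R,t=cam(g)
    return cv2.projectPoints(np.asarray(P,float).reshape(-1,3),cv2.Rodrigues(R)[0],t,K,d)[0][:,0]
def unproj(g,uv,z):
    K,d,R,t=cam(g)
    n=cv2.undistortPoints(np.asarray(uv,float).reshape(-1,1,2),K,d)[:,0]
    r=np.c_[n,np.ones(len(n))]@R; o=-R.T@t
    return o+r*((z-o[2])/r[:,2])[:,None]
def box(x0,x1,y,z0,z1): return np.array([[x,s*y,z] for x in(x0,x1) for s in(-1,1) for z in(z0,z1)])
def model(k): return box(-.06,L[k],.022,0,.02),box(-.045,-.015,.006,.02,.052)
def place(P,p,z):
    c,s=np.cos(p[2]),np.sin(p[2])
    return P@np.array([[c,s,0],[-s,c,0],[0,0,1]])+[p[0],p[1],z]
def blue(f):
    h=cv2.cvtColor(f,cv2.COLOR_BGR2HSV)
    return cv2.inRange(h,(100,120,40),(130,255,255))
S=8
def render(g,k,p,z,shape,o):
    m=np.zeros((shape[0]*S,shape[1]*S),np.uint8)
    for B in model(k):
        q=(proj(g,place(B,p,z))-o+.5)*S-.5
        cv2.fillConvexPoly(m,cv2.convexHull(np.round(q*16).astype(np.int32)),255,shift=4)
    return cv2.resize(m,(shape[1],shape[0]),interpolation=cv2.INTER_AREA)/255.
def fit(g,k,p0,z=0.):
    "pose [x,y,yaw] by matching the blue silhouette (ribs closed) near p0"
    c=proj(g,[[p0[0],p0[1],z]])[0].round().astype(int); r=60
    o=np.maximum(c-r,0); crop=g["frame"][o[1]:c[1]+r,o[0]:c[0]+r]
    m=cv2.morphologyEx(blue(crop),cv2.MORPH_CLOSE,np.ones((5,5)))
    n,lab=cv2.connectedComponents(m)
    e=[(np.minimum(render(g,k,p0,z,m.shape,o),lab==i).sum(),i) for i in range(1,n)]
    m=(lab==max(e)[1]).astype(float)
    f=lambda q:np.abs(render(g,k,[q[0]/100,q[1]/100,q[2]/5],z,m.shape,o)-m).sum()
    q=np.array([p0[0]*100,p0[1]*100,p0[2]*5])
    for s in(1.,.3):
        R=minimize(f,q,method="Nelder-Mead",options=dict(initial_simplex=np.vstack([q,q+np.eye(3)*s]),maxiter=250)); q=R.x
    return np.array([q[0]/100,q[1]/100,q[2]/5]),R.fun,m.sum()
E
cat > m1.py <<'E'
from vis import *
from rig import grab_frame
t=grab_frame("top"); s=grab_frame("scene")
init=dict(a=(163,364),b=(219,364),c=(520,347),d=(584,332))
for k,uv in init.items():
    xy=unproj(t,np.array([uv])*.7,.01)[0]
    b=min((fit(t,k,[xy[0],xy[1],w]) for w in(-.3,0,.3)),key=lambda r:r[1])
    b2=fit(s,k,b[0])
    print(k,np.round(b[0],4),b[1:],"scene",np.round(b2[0],4),b2[1:])
f=t["frame"]
A=f[225:285,95:175];B=f[195:275,345:430]
def up(x,n): return cv2.resize(x,None,fx=n,fy=n,interpolation=cv2.INTER_CUBIC)
w=np.zeros((400,800,3),np.uint8);a=up(A,5)[:, :400];b=up(B,4.7)[:400,:400];w[:a.shape[0],:a.shape[1]]=a;w[:b.shape[0],400:400+b.shape[1]]=b
cv2.imwrite("pics/blue.png",w)
cv2.imwrite("pics/tray.png",up(f[120:250,160:320],5))  # u=160+U/5
E
python3 m1.py
```

```text
a [ 0.4583  0.3688 -0.2091] (np.float64(91.37254901960783), np.float64(613.0)) scene [ 0.4553  0.3683 -0.4207] (np.float64(92.09411764705881), np.float64(223.0))
b [ 0.4499  0.2691 -0.0798] (np.float64(100.31372549019608), np.float64(730.0)) scene [ 0.4468  0.2693 -0.2508] (np.float64(102.2), np.float64(291.0))
c [ 0.4589 -0.2649  0.045 ] (np.float64(77.04313725490196), np.float64(863.0)) scene [ 0.4554 -0.262  -0.0361] (np.float64(143.24705882352941), np.float64(512.0))
d [ 0.4746 -0.3788 -0.2498] (np.float64(120.38823529411765), np.float64(959.0)) scene [ 0.4698 -0.3737 -0.2741] (np.float64(134.25098039215686), np.float64(637.0))
```

View pics/blue.png

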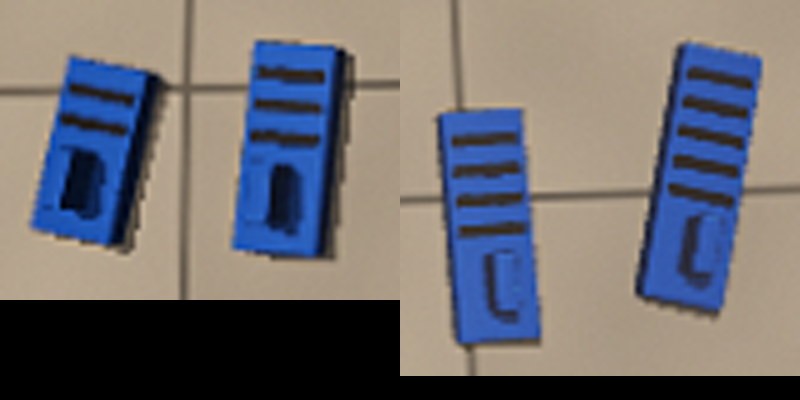

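View pics/tray.png

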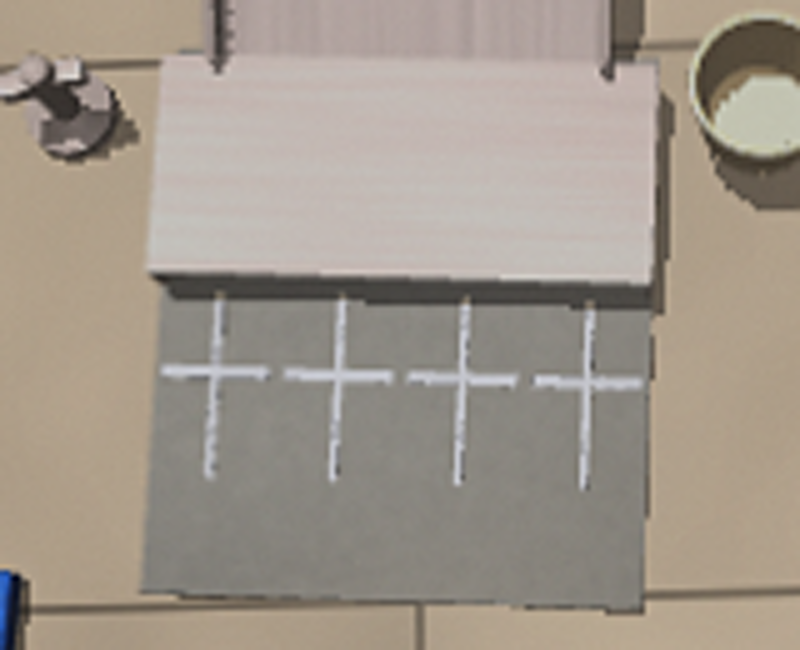

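Rib counts check out left to right: a=2, b=3, c=4, d=5. The tray crop shows the crosses at about (215,372), (339,376), (463,380), (588,383). I'll refine the caddies from the bright deck only, since the shadowed sides biased the silhouette, and work out the lane frames.

```bash
cat >> vis.py <<'E'
def deckfit(g,k,p0,zb=0.,vth=150):
    "pose [x,y,yaw] from the bright deck quad only"
    o=proj(g,[[p0[0],p0[1],zb]])[0].round().astype(int)-60; o=np.maximum(o,0)
    crop=g["frame"][o[1]:o[1]+120,o[0]:o[0]+120]
    m=(blue(crop)>0)&(crop[...,0]>vth)
    n,lab=cv2.connectedComponents(m.astype(np.uint8))
    deck=lambda p:proj(g,place(np.array([[-.06,-.022,.02],[L[k],-.022,.02],[L[k],.022,.02],[-.06,.022,.02]]),p,zb))
    def ren(p):
        q=(deck(p)-o+.5)*S-.5; M=np.zeros((m.shape[0]*S,m.shape[1]*S),np.uint8)
        cv2.fillConvexPoly(M,np.round(q*16).astype(np.int32),255,shift=4)
        return cv2.resize(M,m.shape[::-1],interpolation=cv2.INTER_AREA)/255.
    r0=ren(p0); i=max(range(1,n),key=lambda i:(r0*(lab==i)).sum())
    cs=cv2.findContours((lab==i).astype(np.uint8),cv2.RETR_EXTERNAL,cv2.CHAIN_APPROX_NONE)[0]
    M=np.zeros(m.shape,np.uint8); cv2.fillConvexPoly(M,cv2.convexHull(cs[0]),1); M=M.astype(float)
    f=lambda q:np.abs(ren([q[0]/100,q[1]/100,q[2]/5])-M).sum()
    q=np.array([p0[0]*100,p0[1]*100,p0[2]*5])
    for s in(1.,.3):
        R=minimize(f,q,method="Nelder-Mead",options=dict(initial_simplex=np.vstack([q,q+np.eye(3)*s]),maxiter=250)); q=R.x
    return np.array([q[0]/100,q[1]/100,q[2]/5]),R.fun/M.sum()
E
cat > m2.py <<'E'
from vis import *
from rig import grab_frame
t=grab_frame("top"); s=grab_frame("scene"); print([g["frame"].max() for g in(t,s)])
P=dict(a=[.458,.369,-.21],b=[.45,.269,-.08],c=[.459,-.265,.045],d=[.475,-.379,-.25])
for k,p in P.items():
    for g,v in((t,130),(t,160),(s,110),(s,140)):
        try: r=deckfit(g,k,p,vth=v); print(k,v,np.round(r[0],4),round(r[1],3))
        except Exception as e: print(k,v,e)
C=np.array([[215,372],[339,376],[463,380],[588,383]]);T=np.array([[220,295],[343,297],[467,298],[591,302]]);B=np.array([[210,478],[333,480],[458,485],[583,489]])
u=lambda U:unproj(t,np.array([160,120])+(U+.5)/5-.5,.005)
c,tt,b=u(C),u(T),u(B); d=tt-b
print(c.round(4),"yawlines",np.arctan2(d[:,1],d[:,0]).round(3),"yawrow",np.arctan2((c[0]-c[3])[0]*-1,(c[0]-c[3])[1]),np.linalg.norm(c[0]-c[3])/3)
# scene view of crosses: mean offset check
w=proj(s,c); x=w.mean(0).astype(int); cv2.imwrite("pics/s_tray.png",cv2.resize(s["frame"][x[1]-40:x[1]+40,x[0]-50:x[0]+50],None,fx=8,fy=8,interpolation=cv2.INTER_CUBIC)); print("scene px",((w-x+[50,40]+.5)*8-.5).round(1))
E
python3 m2.py
```

```text
[np.uint8(213), np.uint8(171)]
a 130 [ 0.4559  0.3696 -0.1981] 0.597
a 160 [ 0.4566  0.3691 -0.2129] 0.613
a 110 [ 0.4649  0.3647 -0.1935] 0.223
a 140 [ 0.4618  0.3756 -0.2586] 20.63
b 130 [ 0.4503  0.268  -0.0898] 0.043
b 160 [ 0.4488  0.269  -0.0717] 0.56
b 110 [ 0.4558  0.2648 -0.0695] 0.143
b 140 [ 0.4526  0.2742 -0.1581] 17.629
c 130 [ 0.459  -0.2642  0.0382] 0.04
c 160 [ 0.4576 -0.2644  0.0267] 1.305
c 110 [ 0.4632 -0.2653  0.0452] 0.127
c 140 [ 0.4374 -0.2635  0.4132] 8.147
d 130 [ 0.4741 -0.3774 -0.2317] 0.038
d 160 [ 0.475  -0.3773 -0.237 ] 0.05
d 110 [ 0.4769 -0.3776 -0.2328] 0.086
d 140 [ 0.4009 -0.3265 -0.6529] 5.814
[[ 0.5958  0.1415  0.005 ]
 [ 0.5919  0.0769  0.005 ]
 [ 0.588   0.0129  0.005 ]
 [ 0.5846 -0.0512  0.005 ]] yawlines [-0.048 -0.057 -0.06  -0.064] yawrow -0.058059111783475455 0.06433396848932244
scene px [[578.9 221.6]
 [466.3 290.8]
 [349.9 362.3]
 [229.4 437.9]]
```

View pics/s_tray.png

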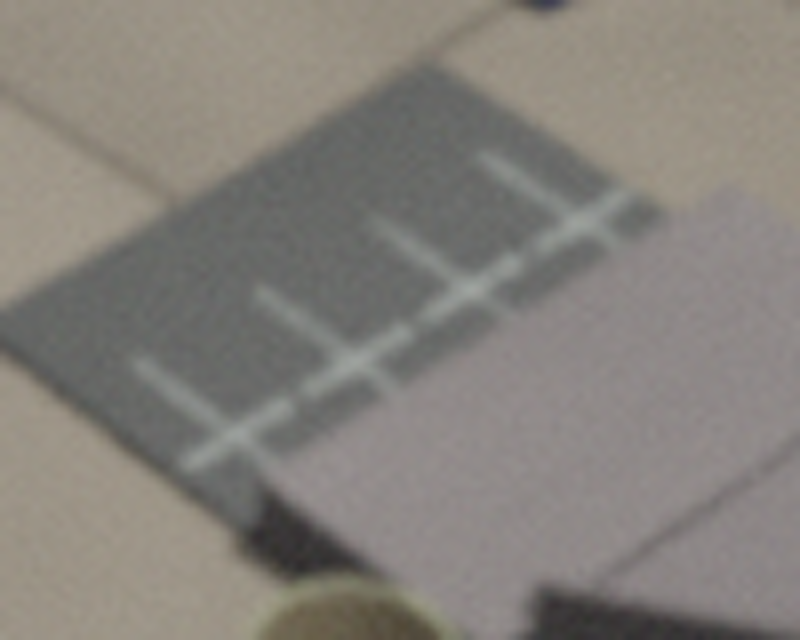

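The scene camera agrees with the lane crosses to about 1 mm. d goes first.

```bash
cat > act.py <<'E'
from vis import *
from rig import robot, ik, grab_frame
PI=np.pi; YL=-.058; EX=np.array([np.cos(YL),np.sin(YL)]); EY=np.array([-EX[1],EX[0]])
CR=[np.array([.5901,.0450])+o*.064*EY for o in(1.5,.5,-.5,-1.5)]
def o(y): return [PI,0,y]
def best(p,y):
    "yaw (of the two equivalent) with the least wrist travel"
    c=[(abs(ik(p,o(w))[5]),w) for w in(y,y+PI,y-PI) if ik(p,o(w)) is not None]
    return min(c)[1]
def pick(p,zc=.035):
    x,y,w=p; f=[x-.03*np.cos(w),y-.03*np.sin(w)]
    robot.command_gripper(.05)
    w=best([*f,.13],w)
    robot.goto([*f,.13],o(w)); h=robot.movel([*f,zc],feed=.15,until_force=8)
    robot.command_gripper(0,grip_force=50)
    s=robot.observe(); print("hit",h,"width",s["width"].round(4),s["tool_pos"].round(4),s["time_s"])
    robot.movel([*s["tool_pos"][:2],.15],feed=.2)
    print("lifted width",robot.observe()["width"].round(4))
def load(lane,dx=0,dy=0,zc=.035):
    c=CR[lane-1]+dx*EX+dy*EY; a=c-.085*EX; z=zc+.005+.002
    w=best([*a,.15],YL)
    robot.goto([*a,.15],o(w)); robot.movel([*a,z],feed=.15,until_force=8)
    h=robot.movel([*c,z],feed=.08,until_force=10); print("slide stopped",h,robot.observe()["tool_pos"].round(4))
    h=robot.movel([*c,z-.005],feed=.02,until_force=4); s=robot.observe(); print("down",h,s["tool_pos"].round(4),s["contact_force"].round(1),s["eef_rot"].round(4))
def release():
    robot.command_gripper(.035); p=robot.observe()["tool_pos"]
    robot.movel([*p[:2],.14],feed=.15)
    print("t",robot.observe()["time_s"])
E
python3 - <<'E'
from act import *
pick([.4745,-.3775,-.235]); load(1); release()
t=grab_frame("top"); cv2.imwrite("pics/p1.png",cv2.resize(t["frame"][110:270,150:400],None,fx=3.2,fy=3.2,interpolation=cv2.INTER_CUBIC))
E
```

```text
Traceback (most recent call last):
  File "act.py", line 16, in pick
    s=robot.observe(); print("hit",h,"width",s["width"].round(4),s["tool_pos"].round(4),s["time_s"])
                                             ^^^^^^^^^^^^^^^^
AttributeError: 'float' object has no attribute 'round'
```

```bash
sed -i 's/s\["width"\].round(4)/round(s["width"],4)/; s/robot.observe()\["width"\].round(4)/round(robot.observe()["width"],4)/' act.py
python3 - <<'E'
from act import *
s=robot.observe(); print(s["width"],s["tool_pos"],s["time_s"],s["contact_force"].round(1))
robot.movel([*s["tool_pos"][:2],.15],feed=.2)
t=grab_frame("scene"); print(robot.observe()["width"])
load(1)
g=grab_frame("scene"); cv2.imwrite("pics/p1s.png",np.hstack([cv2.resize(f["frame"][100:300,q:q+200],None,fx=2,fy=2,interpolation=cv2.INTER_CUBIC) for f,q in((t,100),(g,260))]))
E
```

```text
-3.0261586748209068e-05 [ 0.44539133 -0.37051549  0.03513708] 3.0917 [ 0.2  0.  -0.4]
0.00012933359444242267
slide stopped False [0.5953 0.1409 0.042 ]
down False [0.5954 0.1409 0.0367] [-0.5 -0.8  0.4] [-3.1415e+00 -5.0000e-04  3.0837e+00]
```

View pics/p1s.png

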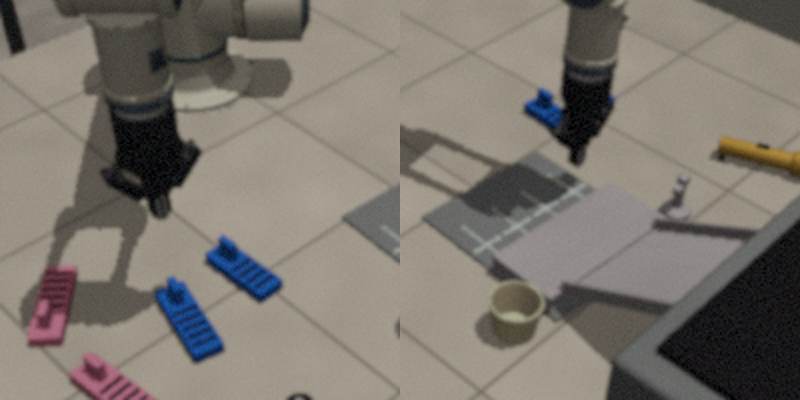

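The jaws closed on nothing: width 0, and d is still in place at (188,318). I'll check where the fingertips really are against the reported TCP.

```bash
python3 - <<'E'
from act import *
s=robot.observe(); p=s["tool_pos"]; print(p, s["time_s"])
out=[]
for n in("scene","top"):
    g=grab_frame(n); q=proj(g,[p,[p[0],p[1],p[2]-.011],[*p[:2],.005]]); c=q[0].astype(int)
    f=g["frame"][c[1]-40:c[1]+40,c[0]-40:c[0]+40]; f=cv2.resize(f,(400,400),interpolation=cv2.INTER_CUBIC)
    for a,col in zip(q,((0,255,0),(0,0,255),(255,0,255))): cv2.circle(f,tuple(np.int32((a-c+40.5)*5)),3,col,-1)
    out.append(f)
cv2.imwrite("pics/tip.png",np.hstack(out))
E
```

```text
[0.59552441 0.14084838 0.03691797] 8.4167
```

View pics/tip.png

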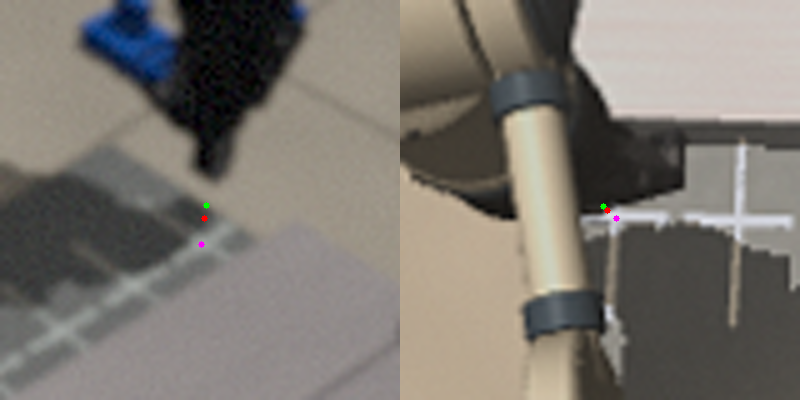

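```bash
python3 - <<'E'
from act import *
from scipy.spatial.transform import Rotation as R
p=np.array([.26237,-.53925,.20551]); r=R.from_euler("xyz",[-3.1397,0,.4528]).as_matrix()
pts=[p,p+r@[0,.0425,-.002],p+r@[0,-.0425,-.002]]
out=[]
for n in("scene","top"):
    g=grab_frame(n); f0=cv2.imread(f"pics/{n}0_raw.png"); q=proj(g,pts); c=q[0].astype(int); print(q.round(1))
    f0=cv2.copyMakeBorder(f0,40,40,40,40,cv2.BORDER_CONSTANT)
    f=cv2.resize(f0[c[1]:c[1]+80,c[0]:c[0]+80],(400,400),interpolation=cv2.INTER_CUBIC)
    for a,col in zip(q,((0,255,0),(0,0,255),(255,0,255))): cv2.circle(f,tuple(np.int32((a-c+40.5)*5)),3,col,-1)
    out.append(f)
cv2.imwrite("pics/tip0.png",np.hstack(out))
E
```

```text
[[ 79.4 194.6]
 [ 68.2 204.5]
 [ 89.6 184.1]]
[[518.4 329. ]
 [535.7 318.7]
 [501.8 339.6]]
```

View pics/tip0.png

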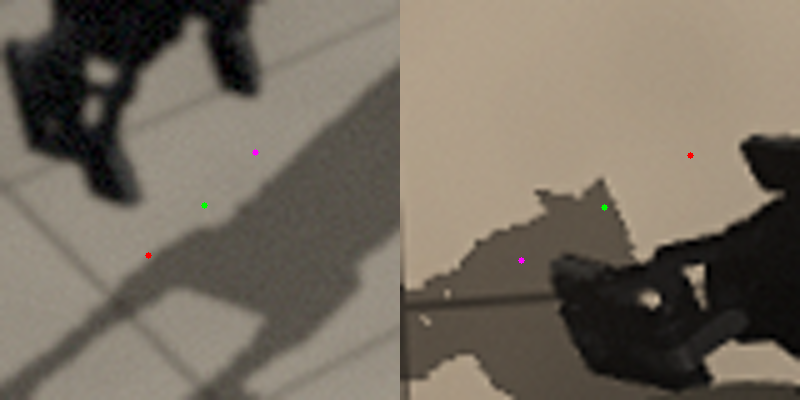

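The real fingertips sit about 30 mm above where the reported TCP puts them, in both cameras. I'll triangulate the offset and confirm the height by touching the tray floor.

```bash
python3 - <<'E'
from act import *
from scipy.spatial.transform import Rotation as R
from scipy.optimize import least_squares
p=np.array([.26237,-.53925,.20551]); r=R.from_euler("xyz",[-3.1397,0,.4528]).as_matrix()
gs,gt=grab_frame("scene"),grab_frame("top")
cs,ct=np.array([79,194]),np.array([518,329])
h=lambda U,c,x0:np.array([(U[0]-x0)/5-.5,U[1]/5-.5])+c-40
for a,b in (((250,93),(560,265)),((130,203),(745,145))):
    us,ut=h(a,cs,0),h(b,ct,400)
    X=least_squares(lambda X:np.r_[proj(gs,X)[0]-us,proj(gt,X)[0]-ut],p); print(X.x.round(4),"res",X.fun.round(1),"tool",(r.T@(X.x-p)).round(4))
s=robot.observe(); q=s["tool_pos"]
hit=robot.movel([q[0],q[1],q[2]-.06],feed=.02,until_force=4); s=robot.observe()
print(hit,s["tool_pos"].round(4),s["contact_force"].round(1),s["time_s"])
robot.movel([q[0],q[1],.08],feed=.15)
E
```

```text
[ 0.2468 -0.496   0.2458] res [-0.4 -0.1 -0.3 -0.2] tool [ 0.0049 -0.0457 -0.0402]
[ 0.287  -0.578   0.2446] res [0.2 0.1 0.1 0.1] tool [ 0.0052  0.0455 -0.0392]
True [ 0.5958  0.1408 -0.0196] [0.  0.1 3.7] 11.225
```

Contact came at a reported z of -0.0196, so the shut fingertips are 24.6 mm behind the TCP, not 11 mm ahead. The tool is effectively 36 mm shorter than stated, and triangulation agrees. I'll grasp at TCP z≈0 and use the caddy's measured position to find any lateral offset.

```bash
sed -i 's/zc=.035/zc=.000/g; s/,\.13\]/,.07]/g; s/,\.15\]/,.11]/g; s/,\.14\]/,.09]/' act.py
python3 - <<'E'
from act import *
pick([.4745,-.3775,-.235])
if robot.observe()["width"]>.008:
    load(1,dx=-.005)
    g=grab_frame("scene"); t=grab_frame("top")
    cv2.imwrite("pics/p2.png",np.hstack([cv2.resize(f,(400,400),interpolation=cv2.INTER_CUBIC) for f in(g["frame"][120:220,320:420],t["frame"][150:250,160:260])]))
else:
    g=grab_frame("scene"); cv2.imwrite("pics/p2.png",cv2.resize(g["frame"],(800,600)))
E
```

```text
hit False width 0.0112 [ 0.446  -0.3711  0.0014] 15.6833
lifted width 0.0113
slide stopped False [0.5902 0.1412 0.0069]
down True [0.5906 0.1413 0.0061] [-0.5 -0.1  4.3] [-3.1395 -0.0064  3.0836]
```

View pics/p2.png

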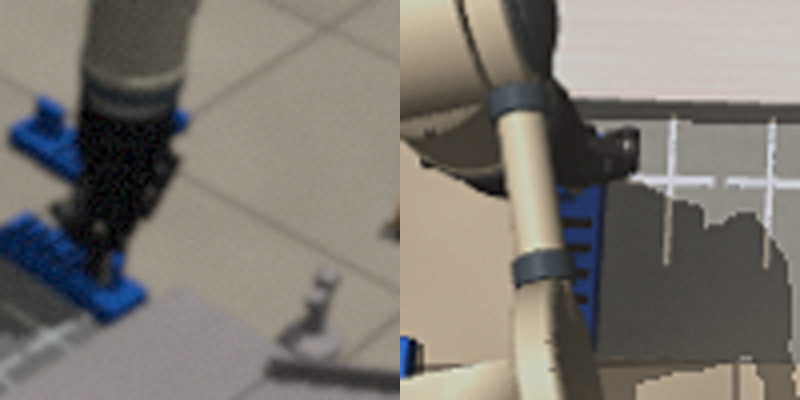

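The grip held, but the caddy is backwards in lane 1, ribs towards the robot. My yaw chooser took the half-turn equivalent separately for pick and place. It's still held, so I'll lift, turn it and reload, and fix the helper to carry one offset through both.

```bash
python3 - <<'E'
s=open("act.py").read()
s=s.replace('''def best(p,y):
    "yaw (of the two equivalent) with the least wrist travel"
    c=[(abs(ik(p,o(w))[5]),w) for w in(y,y+PI,y-PI) if ik(p,o(w)) is not None]
    return min(c)[1]
''','''def offset(f,w,lane):
    "half-turn offset, the same for pick and load, with the wrist farthest from its range ends"
    c=[]
    for k in(0,PI,-PI):
        a,b=ik([*f,.07],o(w+k)),ik([*(CR[lane-1]-.085*EX),.11],o(YL+k))
        if a is not None and b is not None: c.append((max(abs(a[5]),abs(b[5])),k))
    return min(c)[1]
''').replace("def pick(p,","def pick(p,lane,").replace("w=best([*f,.07],w)","k=offset(f,w,lane); w+=k").replace("def load(lane,","def load(lane,k,").replace("w=best([*a,.11],YL)","w=YL+k")
s=s.replace('''observe()["width"],4))\n''','''observe()["width"],4),"k",k); return k\n''',1)
open("act.py","w").write(s)
E
sed -n 8,50p act.py
python3 - <<'E'
from act import *
for k in(0,2*PI,-2*PI):
    q=ik([.51,.14,.11],o(YL+k)); print(k,q)
p=robot.observe()["tool_pos"]; b=p[:2]-.085*EX
robot.movel([*p[:2],.015],feed=.05); robot.movel([*b,.11],feed=.2)
load(1,0,dx=-.005)
g=grab_frame("scene"); t=grab_frame("top"); print(robot.observe()["time_s"])
cv2.imwrite("pics/p3.png",np.hstack([cv2.resize(f,(400,400),interpolation=cv2.INTER_CUBIC) for f in(g["frame"][120:220,320:420],t["frame"][150:250,160:260])]))
E
```

```text
c=[]
    for k in(0,PI,-PI):
        a,b=ik([*f,.07],o(w+k)),ik([*(CR[lane-1]-.085*EX),.11],o(YL+k))
        if a is not None and b is not None: c.append((max(abs(a[5]),abs(b[5])),k))
    return min(c)[1]
def pick(p,lane,zc=.000):
    x,y,w=p; f=[x-.03*np.cos(w),y-.03*np.sin(w)]
    robot.command_gripper(.05)
    k=offset(f,w,lane); w+=k
    robot.goto([*f,.07],o(w)); h=robot.movel([*f,zc],feed=.15,until_force=8)
    robot.command_gripper(0,grip_force=50)
    s=robot.observe(); print("hit",h,"width",round(s["width"],4),s["tool_pos"].round(4),s["time_s"])
    robot.movel([*s["tool_pos"][:2],.11],feed=.2)
    print("lifted width",round(robot.observe()["width"],4),"k",k); return k
def load(lane,k,dx=0,dy=0,zc=.000):
    c=CR[lane-1]+dx*EX+dy*EY; a=c-.085*EX; z=zc+.005+.002
    w=YL+k
    robot.goto([*a,.11],o(w)); robot.movel([*a,z],feed=.15,until_force=8)
    h=robot.movel([*c,z],feed=.08,until_force=10); print("slide stopped",h,robot.observe()["tool_pos"].round(4))
    h=robot.movel([*c,z-.005],feed=.02,until_force=4); s=robot.observe(); print("down",h,s["tool_pos"].round(4),s["contact_force"].round(1),s["eef_rot"].round(4))
def release():
    robot.command_gripper(.035); p=robot.observe()["tool_pos"]
    robot.movel([*p[:2],.09],feed=.15)
    print("t",robot.observe()["time_s"])
0 [ 2.03577646e-01 -9.84567301e-02  1.59038303e+00 -4.44089210e-16
  1.64966635e+00  1.83237397e+00]
6.283185307179586 [ 2.03577646e-01 -9.84567301e-02  1.59038303e+00 -4.44089210e-16
  1.64966635e+00  1.83237397e+00]
-6.283185307179586 [ 2.03577646e-01 -9.84567301e-02  1.59038303e+00 -4.44089210e-16
  1.64966635e+00  1.83237397e+00]
slide stopped False [0.5902 0.1412 0.0067]
down True [0.5907 0.1412 0.0058] [-1.1  0.5  3.8] [ 3.1394  0.0069 -0.0578]
26.6667
```

View pics/p3.png

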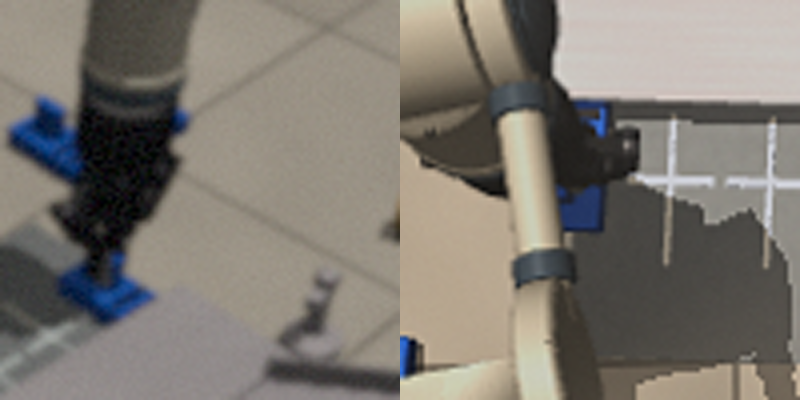

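The nose is now under the hood. I'll release, pick c, and measure d with the arm out of the way.

```bash
python3 - <<'E'
from act import *
release()
k=pick([.459,-.2645,.04],2)
t=grab_frame("top"); q=proj(t,[[*(CR[0]-.06*EX),.005]]) 
lane=lambda x,y,z:[*(CR[0]+(x+.03)*EX+y*EY),z]
# predicted tail edge of deck (z=.025), fin top (z=.057)
P=[lane(-.06,-.022,.025),lane(-.06,.022,.025),lane(-.015,0,.057),lane(-.045,0,.057)]
f=cv2.resize(t["frame"][170:230,170:250],None,fx=10,fy=10,interpolation=cv2.INTER_CUBIC)
for a in proj(t,P): cv2.circle(f,tuple(np.int32((a-[170,170]+.5)*10)),3,(0,0,255),-1)
print(((proj(t,P)-[170,170]+.5)*10).round()); cv2.imwrite("pics/p4.png",f)
E
```

```text
t 27.75
hit False width 0.0111 [ 0.4298 -0.2662  0.0014] 30.7
lifted width 0.0112 k 0
[[395. 350.]
 [223. 345.]
 [292. 146.]
 [284. 266.]]
```

View pics/p4.png

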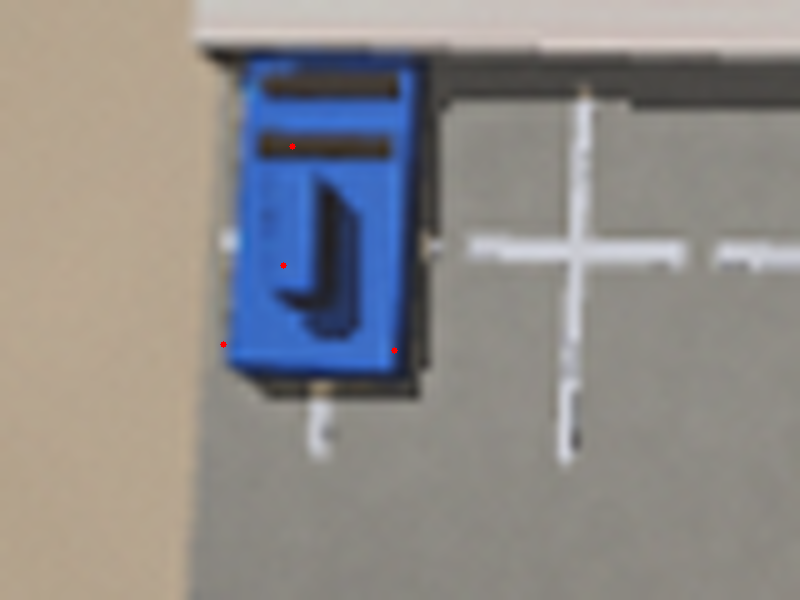

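d is about 5 mm short, which is my unneeded dx, and about 1.8 mm right: the deck tail corners are at (230,366), (402,372) against predicted (223,345), (395,350). I'll load c with dx=0, dy=+1.7 mm, mend d on the way back, then pick b and look at both.

```bash
cat >> act.py <<'E'
def regrip(lane,dx,dy,ex=0,ey=0):
    "re-grip the fin (now off by ex,ey from its cross in gripper terms) and shift it by dx,dy flat on the floor"
    p=CR[lane-1]+ex*EX+ey*EY; q=p+dx*EX+dy*EY
    robot.command_gripper(.035); robot.goto([*p,.07],o(YL)); robot.movel([*p,.0055],feed=.15,until_force=8)
    robot.command_gripper(0,grip_force=50); print("regrip width",round(robot.observe()["width"],4))
    robot.movel([*q,.0058],feed=.03,until_force=15); release()
E
cat > look.py <<'E'
from act import *
def look(name,lanes):
    t=grab_frame("top"); n=len(lanes)
    fs=[]
    for l in lanes:
        lane=lambda x,y,z:[*(CR[l-1]+(x+.03)*EX+y*EY),z]
        a=proj(t,[lane(-.06,.022,.025),lane(-.06,-.022,.025)]); c=a.mean(0).round().astype(int)-[20,40]
        f=cv2.resize(t["frame"][c[1]:c[1]+60,c[0]:c[0]+40],None,fx=10,fy=10,interpolation=cv2.INTER_CUBIC)
        print("lane",l,"predicted tail corners",((a-c+.5)*10+[400*len(fs),0]).round().tolist()); fs.append(f)
    cv2.imwrite(f"pics/{name}.png",np.hstack(fs))
E
python3 - <<'E'
from look import *
load(2,0,dx=0,dy=.0017); release()
regrip(1,.0053,.0017,ex=-.005)
k=pick([.45,.2685,-.085],3)
look("p5",[1,2])
print(robot.observe()["time_s"])
E
```

```text
slide stopped False [0.5916 0.0787 0.0067]
down True [0.5921 0.0787 0.0059] [-0.2  0.4  3.3] [ 3.1406  0.0067 -0.0582]
t 36.0
regrip width 0.011
t 38.8917
hit False width 0.011 [0.4209 0.2715 0.0013] 42.6
lifted width 0.011 k 3.141592653589793
lane 1 predicted tail corners [[123.0, 405.0], [295.0, 410.0]]
lane 2 predicted tail corners [[513.0, 402.0], [687.0, 408.0]]
43.35
```

View pics/p5.png

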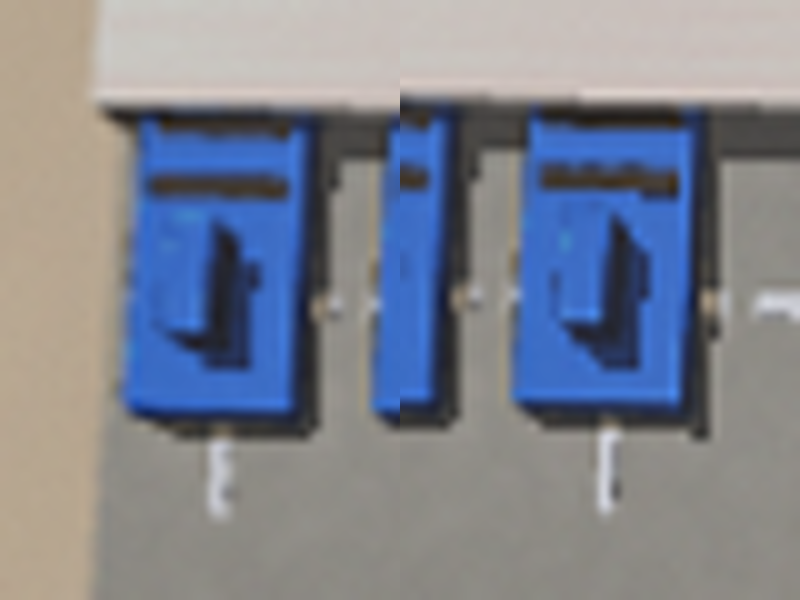

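d and c now match prediction to within about 1 mm: d at (126,406), (295,412) and c at (512,403), (685,408). b is held with the jaws turned half round, so I'll use dy=+0.8 mm, then pick a and load it too.

```bash
python3 - <<'E'
from look import *
load(3,PI,dx=0,dy=.0008); release()
k=pick([.456,.3692,-.205],4)
if robot.observe()["width"]>.008:
    load(4,k,dx=0,dy=.0008); release()
    robot.movel([.40,-.25,.15],feed=.25)
look("p6",[3,4]); print(robot.observe()["time_s"])
E
```

```text
slide stopped False [0.5879 0.0139 0.0069]
down True [0.5883 0.0138 0.006 ] [-0.1 -0.7  5. ] [-3.1415 -0.007   3.0841]
t 47.6
hit False width 0.011 [0.4273 0.3759 0.0014] 50.4083
lifted width 0.011 k 3.141592653589793
slide stopped False [ 0.5842 -0.05    0.0069]
down True [ 0.5846 -0.0501  0.006 ] [-0.5  0.2  4.1] [ 3.1407 -0.0067  3.0837]
t 55.8917
lane 3 predicted tail corners [[116.0, 400.0], [291.0, 406.0]]
lane 4 predicted tail corners [[521.0, 398.0], [697.0, 404.0]]
57.2
```

View pics/p6.png

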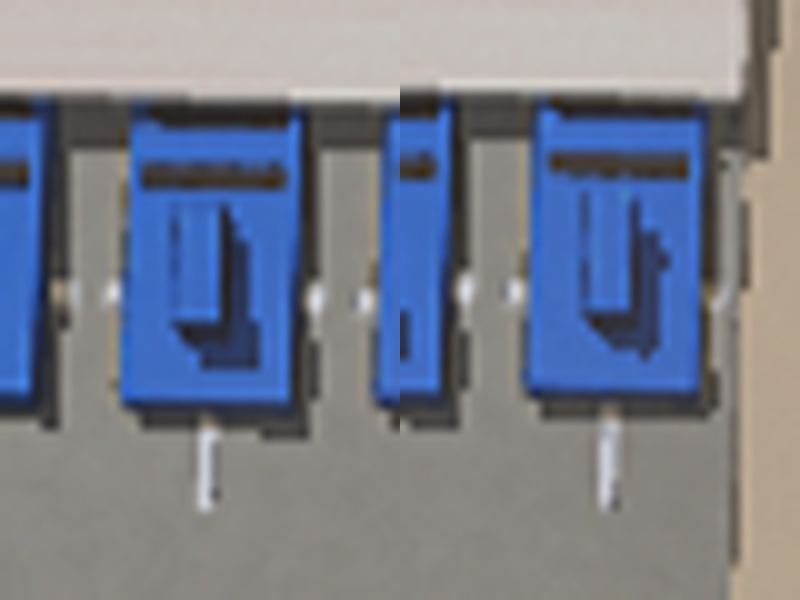

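b is about 1 mm right of centre. a is about 2 mm too far in and 1 mm right: (525,391), (700,393) against (521,398), (697,404). There is plenty of time, so I'll nudge a and then check the whole scene.

```bash
python3 - <<'E'
from look import *
regrip(4,-.0021,.0009,ey=.0008)
robot.movel([.40,-.25,.15],feed=.25)
t=grab_frame("top"); s=grab_frame("scene"); print(robot.observe()["time_s"])
l=4; a=proj(t,[[*(CR[3]-.03*EX+y*EY),.025] for y in(.022,-.022)]); print(((a-[160,120]+.5)*5).round())
d=cv2.absdiff(t["frame"],cv2.imread("pics/top0_raw.png")).max(2)
print("gauge/cup change",d[125:155,155:188].mean(),d[118:165,296:332].mean())
cv2.imwrite("pics/p7.png",np.hstack([cv2.resize(t["frame"][110:230,150:340],None,fx=2.6,fy=2.6,interpolation=cv2.INTER_CUBIC),cv2.resize(s["frame"][130:276,250:370],(300,312))[:312]]))
look("p8",[4])
E
```

```text
regrip width 0.0111
t 62.675
64.0333
[[540. 434.]
 [628. 437.]]
gauge/cup change 3.271717171717172 3.150709219858156
lane 4 predicted tail corners [[121.0, 398.0], [297.0, 404.0]]
```

View pics/p7.png

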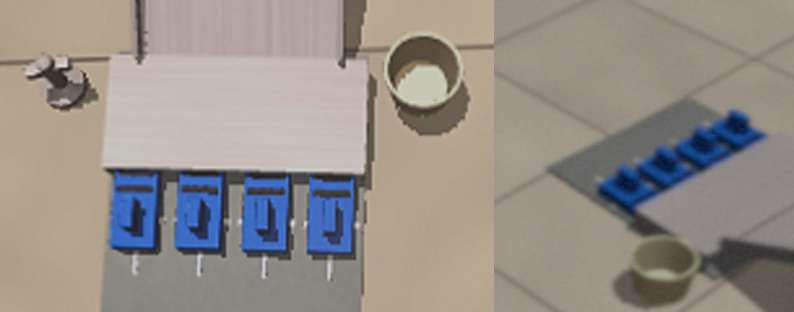

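View pics/p8.png

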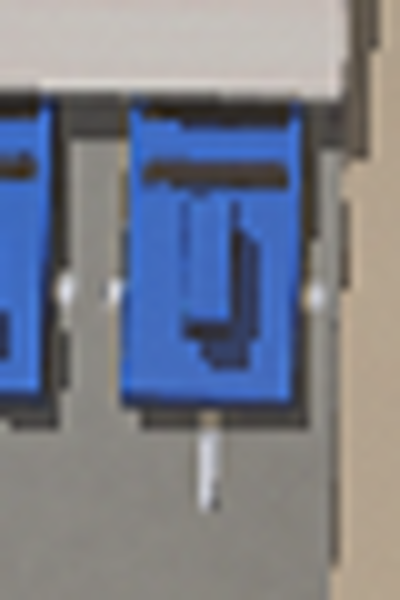

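All four caddies are in their lanes. a's tail corners are at (121,402), (293,403), within about 1 mm, and the gauge at (62,80) and teacup at (424,72) in p7 haven't moved. Handing in.

```bash
python3 -c "
from rig import robot
print(robot.finish_job(), robot.observe()['time_s'])"
```

```text
the job is handed in; nothing more can be done
the job is handed in; nothing more can be done
```

All four blue caddies are in the tray, longest to shortest from the gauge (left) to the teacup: d in lane 1, c in 2, b in 3, a in 4. Each lies flat, nose under the hood, and has been let go. I handed the job in at about 64 s of the 112 s allowed; no verdict was reported.

**Last checks:** in the top camera the visible tail edges lie within about 1 mm of where they should be. The gauge and teacup areas match the first picture, apart from small noise-level differences.

**What went wrong or disagreed on the way:**
- **First grasp missed:** the jaws closed above the handle. The fingertips touched the tray floor about 36 mm lower than the stated tool length predicts, so I corrected for that.
- **d backwards at first:** I set it down in lane 1 nose towards the robot. I lifted it without letting go, turned it and slid it in properly.
- **Nudges after release:** I re-gripped d and moved it about 5 mm forward, because my own offset had left it short. I re-gripped a and moved it about 2 mm back.
- **Small leftovers:** b sits roughly 1 mm to the right of its centre line, and I left it there. After its nudge, a's tail edge is about 0.01–0.03 rad off square to its lane.

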